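# Probe a light controller in its test cradle

## Task

Check the light display's controller: lower the dark control module into the pocket of the test cradle, its cut-off corner at the keyed corner, so that it sits flat and fully home on the contact strips, and let go of it. Then lift the yellow circuit tester out of its wooden stand and hold it upright with its sprung point on the red-ringed brass pad of the module, pressed lightly so that the point is pushed about half way in, and finish while still holding it there. Leave the notebook, the screwdriver and the green carton where they lie.

Things in the scene. Friction and masses are not known exactly. Their poses are not given: they have to be found in the camera images.
- module: dark control module with a green top, 72 (x) x 46 (y) x 24 (z) mm, about 0.11 kg. Origin: centre of its underside, z up. Its vertical corner at +x +y is cut off at 45 degrees (12 mm legs). Three brass pads in a row along x on its top; only the one towards +x has a red ring. Grasp it across the 46 mm, at the middle of its length
- module_pad (a point): centre of the red-ringed brass pad on the module's top face (pad 12 mm across, ring 18 mm), at x +18, y -4, z +24 mm in the module's frame
- cradle: test cradle fixed to the bench: brown board with a cream-walled pocket, origin on the bench under the pocket's centre. Pocket 75 (x) x 49 (y) mm, floor 8 mm over the bench, walls 12 mm high, 8 mm thick, lead-in 3 mm wide. A block fills its +x +y corner: the module fits only with its axes along the cradle's. Each long wall has a 44 mm finger gap at its middle. 17 mm posts stand at x -66, y +-20 mm
- cradle_pocket (a point): centre of the pocket's floor, 8 mm above the bench; the seated module's origin comes to within about 1.5 mm of it. Axes as the cradle
- stand: wooden tool stand fixed to the bench, 56 (x) x 100 (y) x 60 (z) mm with a 6 mm high foot 64 x 108 mm; origin at the centre of its underside. The tester hangs in the 16.5 mm hole, 54 mm deep, at its middle; the two smaller holes beside it along y are empty
- tester: yellow circuit tester, 126 mm long, 0.07 kg, standing point down in the stand. Origin: underside of its collar, which rests on the stand's top; z up the handle. Collar 25 mm across, z 0 to 6 mm; handle 18 x 18 mm, square, flats facing x and y, z 6 to 60; round cap and red lens to 76; below the collar a 14 mm barrel to z -22, a nose to -30 and the sprung point to -50 mm
- tester_point (a point): tip of the tester's sprung metal point, 3.8 mm across; 50 mm below the tester's origin while not pressed
- tester_tip (a joint): how far the tester's point is pushed in, m: 0 fully out, 0.010 at its stop. Spring about 400 N/m, so about 2.4 N half way in
- notebook: blue notebook lying flat, 130 x 94 x 14 mm, bystander; origin at the centre of its underside
- screwdriver: screwdriver with red handle, 206 mm long, 26 mm thick, bystander; origin at its middle, underside
- carton: small green lamp carton 55 x 55 x 22 mm, bystander; origin at the centre of its underside
There are look-alikes about, which are no part of the job. There is more than one size of the tester; the one meant has the size given above. What is shaped like the module but purple is not meant.

How it is judged:
On the way, in this order (a step that is already met when the one before it is completed fails the run):
1. the module sits flat and home in the cradle's pocket, and is let go (horizontal distance between module and cradle_pocket below 0.004 m and z of module in the frame of cradle_pocket below 0.002 m and angle between the x axis of module and the x axis of cradle, either way round below 0.08 rad and angle between module's own z axis and vertical below 0.05 rad and contact force between the fingers and module below 0.1 N), for 0.3 s.
2. the tester is lifted clear of its stand (z of tester_point in the frame of stand above 0.062 m and contact force between the fingers and tester above 2 N), for 0.1 s.
At the end, for the whole second after the job is handed in: Module in the pocket within 4 mm and 0.08 rad, under 2 mm above its floor, flat, not touched by the fingers. Tester held by the fingers alone, still, upright within 0.12 rad; its point within 5.5 mm of the ringed pad's centre, pushed in 2 to 8 mm, pressing with 0.5 to 6 N (all of step 1 and contact force between the fingers and tester above 2 N and contact force between tester and stand below 0.1 N and contact force between tester and cradle below 0.1 N and horizontal distance between tester_point and module_pad below 0.0055 m and contact force between tester and module between 0.5 and 6 N and value of joint tester_tip between 0.002 and 0.008 m and angle between tester's own z axis and vertical below 0.12 rad and linear speed of tester below 0.02 m/s); the arm keeps its last pose, push and grip.
It fails at once if the tester presses hard on the module (over 12 N) (contact force between tester and module above 12 N).
It fails at once if the notebook, the screwdriver or the carton is moved more than 20 mm (distance of any of notebook, screwdriver, carton from where it was at the start of the episode above 0.02 m).
It also fails if it takes over 54 s, if anything falls off the work surface, if the arm or the gripper's body presses on something with over 40 N, if the wrist force passes 120 N, or if a joint passes its speed limit or range.

## Robot

A 6-joint arm with a two-finger parallel gripper is mounted at the origin on a cart in front of the work surface, level with it; the furniture and walls round the work are solid. World frame = base frame: x ahead of the robot, y to its left, z up, the work surface at z = 0. Lengths are in m, angles in rad, forces in N, time in s.
With the tool pointing down it reaches from about 0.3 to 0.875 m from the base axis. Payload 4.2 kg.
Tool frame: the origin (TCP) lies midway between the tips of the shut fingers; the grasp point (between the pads) lies 19 mm behind it; z points along the fingers, y is the line along which they close (so a half turn about z gives the same grasp; the last joint's range is limited). The gripper opens to 85 mm and grips with 20 to 120 N. Pads are 22 mm wide; open, the fingers measure 114 mm over their backs; the gripper's body (76 mm by 85 mm) begins 54 mm behind the grasp point. The pads swing forward as they close: fully open they stand 13 mm farther back than shut.
Start: joints at [-0.02, 0.32, 1.565, -0, 1.257, -0.02], TCP at [0.575, 0, 0.231] pointing down, gripper open.
Joint ranges: [-3.11, 3.11], [-0.84, 2.01], [0.21, 2.61], [-1.34, 4.49], [0.05, 2.63], [-2.56, 2.56]. Speed limits (rad/s): [2.57, 2.57, 3.14, 3.14, 3.14, 3.14].

## Interface

Orientations are given as a rotation vector (axis times angle).
In Python, from workcell import * gives the robot as it stands.
- The arm moves only by the shell command python3 -m inch 'ROWS' [OPENING] [FORCE]. ROWS is a JSON object whose one key "motion" holds a list of rows, each a list of 4 numbers: the shift along the world's x, y, z in m, then the turn about the world's z in degrees. In form: {"motion": [[tx, ty, tz, turn], ...]}. A call has 1 to 20 rows; each row shifts and turns the commanded pose from where the row before left it; what a row does not reach is not made up. A row lasts 1/12 s, in which the tool goes at most 41.7 mm and 7.16 degrees, less where a joint would pass 70% of its speed; a pose out of reach is approached as far as the arm can. A call is refused whole if a number of a shift passes 0.0417 or a number of a turn 7.16, either way. A call with a gripper value outside its range is refused whole. OPENING is the opening, from 0 (shut) to 1 (fully open), set as the call begins (- or left out, the last holds). The fingers move at their own pace and stop on an object; FORCE is the grip in N (left out, the last holds). Time passes only in rows, so rows that do not move let the fingers close. It gives the time, the measured TCP pose, the force, the opening and the grip force at its end, in the units of the state.
- state(): the state, without advancing time (a new reading comes with each control period).
- capture(name): name is "scene" or "side" or "wrist"; returns the picture (480x640x3 uint8, red, green, blue); there is no depth.
- camera_info(name): a dict with "fx", "fy", "cx", "cy" (pixels), "R" (3x3) and "t" (3): a world point X has camera coordinates R X + t; the wrist camera has in their place "hand_eye" (4x4, takes a point from camera to tool coordinates, whose origin is the TCP and whose axes are the flange's). Camera axes: x right, y down, z forward; pixel columns grow to the right and rows downward; lengths in m; the calibration is good to about 2 mm. A picture is of the moment at which its call begins: read the wrist's pose just before it. camera_info takes no time and is no camera call.
- sign_off(): hands the job in; it is judged then, once.
The state is a dict: "t": time; "joint_positions": joint angles; "qd": joint speeds; "effort": joint torques, N m; "tcp_pos": TCP position; "tool_rot": TCP orientation; "force": force on the tool from outside, world axes, zero at the start; "ft_torque": the same for the moment, N m; "finger_gap": opening from 0.0 (shut) to 1.0 (fully open); "gripper_force": force on a finger pad.
Only numpy, scipy, OpenCV 4.12 (cv2) and the standard library are available. Lean on these libraries where they do the work, as an engineer would, in place of code of your own. Each camera call takes 0.05 s, during which the arm holds its last target. There are 200 camera calls.

## Working session

There is one attempt and no reset: what is moved stays moved. The work goes in short steps, Python scripts to look and compute and a shell command to move; the robot and the scene stay as the last step left them, time stands still between calls to the robot, and variables do not carry over. Pictures are saved under pics/ and viewed, at most 10 in all, crops included, and the job is handed in when it is done.

```bash
mkdir -p pics; ls; python3 - <<'E'
from workcell import *
import cv2,numpy as np
s=state();print(s)
for n in("scene","side","wrist"):
    im=capture(n);cv2.imwrite(f"pics/{n}0.png",im[:,:,::-1]);print(n,camera_info(n))
E
```

```text
pics
{'t': 0.0, 'joint_positions': array([-1.99992578e-02,  3.20247651e-01,  1.56566840e+00, -4.18638663e-06,
        1.25742732e+00, -1.99914917e-02]), 'qd': array([ 6.58950481e-04,  2.43671524e-04, -2.46820772e-04, -1.68617329e-03,
        2.18933092e-05, -1.17547784e-04]), 'effort': array([ 7.05825660e-04, -4.15526962e+01, -2.34157133e+01, -1.88356019e-06,
        8.09230405e-03,  1.54784908e-05]), 'tcp_pos': array([5.74513812e-01, 9.65038435e-06, 2.30511819e-01]), 'tool_rot': array([-2.22055751e+00, -2.22054314e+00,  1.90902902e-03]), 'force': array([ 0.34402247,  0.3711622 , -0.06061656]), 'ft_torque': array([ 0.03046339, -0.03599807, -0.00500119]), 'gripper_force': 0.0, 'finger_gap': 1.0003892424753016}
scene {'fx': 526.2570137456754, 'fy': 526.2570137456754, 'cx': 319.8278709040549, 'cy': 237.4032757709933, 'R': array([[-0.88753732, -0.46065888, -0.00842051],
       [-0.18735037,  0.37753865, -0.9068431 ],
       [ 0.42092439, -0.80327951, -0.42138425]]), 't': array([0.4941374 , 0.15633934, 1.09906007])}
side {'fx': 550.8643185418289, 'fy': 550.8643185418289, 'cx': 318.8310111154921, 'cy': 239.38597064276155, 'R': array([[-0.99761308, -0.06810183, -0.01141426],
       [-0.01961739,  0.43800892, -0.89875656],
       [ 0.06620652, -0.89638738, -0.4382994 ]]), 't': array([0.53192064, 0.04719639, 1.30055272])}
wrist {'fx': 399.60168589524017, 'fy': 399.60168589524017, 'cx': 316.37223158387945, 'cy': 241.7551768811092, 'hand_eye': array([[ 5.95194894e-04, -9.59923373e-01, -2.80261956e-01,
         7.16202178e-02],
       [ 9.99998930e-01,  9.45819277e-04, -1.11581242e-03,
         1.07265914e-04],
       [ 1.33617159e-03, -2.80260992e-01,  9.59922909e-01,
        -1.42917657e-01],
       [ 0.00000000e+00,  0.00000000e+00,  0.00000000e+00,
         1.00000000e+00]])}
```

View pics/scene0.png

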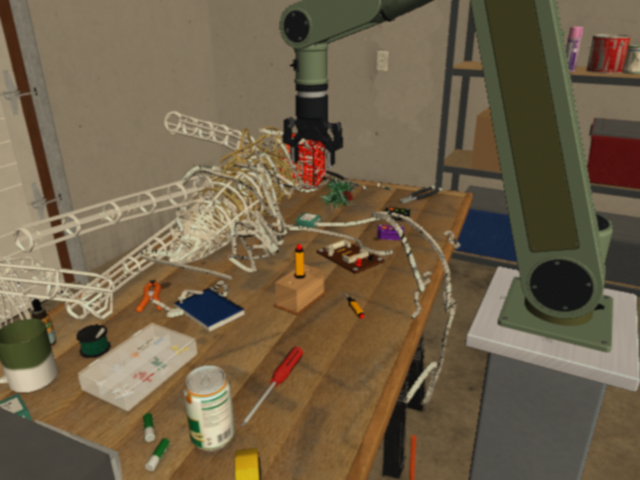

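View pics/side0.png

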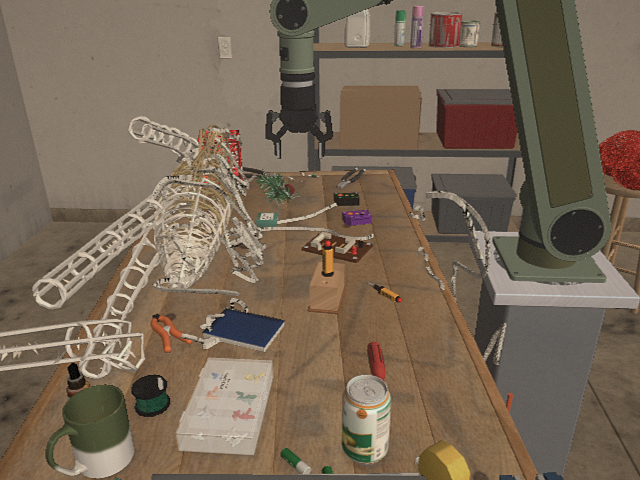

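View pics/wrist0.png

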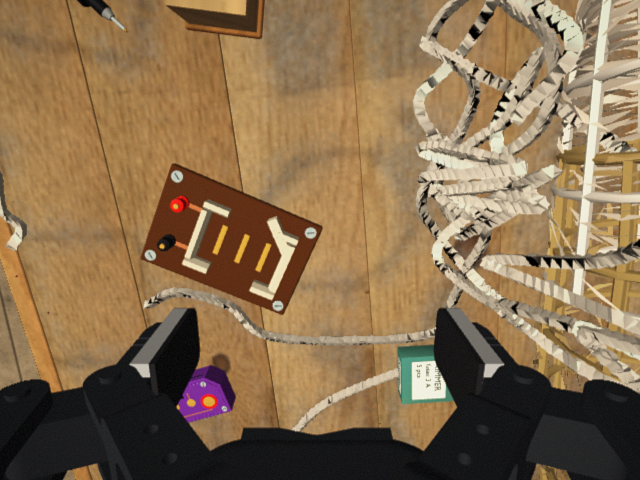

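Scene: the dark module is at side (346,199) / scene (398,212). Its look-alike is the purple one at side (357,217) / scene (388,232). The upright tester in the stand is at side (327,258). Its look-alike is the small orange tester lying at side (386,292). The cradle is at wrist (240,240), with its keyed block at (283,228). I choose the dark module and the upright tester, and will check them from close by.

```bash
cat > h.py <<'E'
from workcell import *
import cv2,numpy as np
from scipy.spatial.transform import Rotation as Ro
def cam(n,s=None):
    c=camera_info(n)
    if n=="wrist":
        s=s or state();H=c["hand_eye"];Rt=Ro.from_rotvec(s["tool_rot"]).as_matrix()
        Rw=Rt@H[:3,:3];p=Rt@H[:3,3]+s["tcp_pos"]
    else:
        Rw=np.array(c["R"]).T;p=-Rw@np.array(c["t"])
    return c,Rw,p
def ray(C,u,v):
    c,Rw,p=C
    d=Rw@np.array([(u-c["cx"])/c["fx"],(v-c["cy"])/c["fy"],1]);return p,d/np.linalg.norm(d)
def onz(C,uv,z):
    p,d=ray(C,*uv);return p+d*(z-p[2])/d[2]
def tri(L):
    A=np.zeros((3,3));b=np.zeros(3)
    for C,uv in L:
        p,d=ray(C,*uv);M=np.eye(3)-np.outer(d,d);A+=M;b+=M@p
    X=np.linalg.solve(A,b);return X,[float(np.linalg.norm(np.cross(ray(C,*uv)[1],X-C[2]))) for C,uv in L]
def proj(C,X):
    c,Rw,p=C;q=Rw.T@(np.asarray(X)-p);return c["fx"]*q[0]/q[2]+c["cx"],c["fy"]*q[1]/q[2]+c["cy"]
def yaw(s): # direction of tool y (closing) in world, deg
    R=Ro.from_rotvec(s["tool_rot"]).as_matrix();return np.degrees(np.arctan2(R[1,1],R[0,1]))
def shot(n,f):
    s=state();im=capture(n)[:,:,::-1].copy();cv2.imwrite("pics/"+f,im);return s,im
E
python3 - <<'E'
from h import *
np.set_printoptions(precision=4,suppress=True)
S,D,W=cam("scene"),cam("side"),cam("wrist")
print("module",onz(D,(346,197),.024),onz(S,(398,211),.024),tri([(D,(346,197)),(S,(398,211))]))
print("tester",tri([(D,(327,243)),(S,(299,248))]))
print("cradle",onz(W,(240,245),.01)); print("carton",onz(W,(425,375),.02)); print("purple",onz(W,(207,393),.024))
print("standTop",onz(D,(327,272),.06)); print("note",onz(D,(245,330),.014));print("driver",onz(S,(287,365),.02))
print(yaw(state()))
E
```

```text
module [ 0.4752 -0.3197  0.024 ] [ 0.4683 -0.3302  0.024 ] (array([ 0.476 , -0.3531,  0.0125]), [0.0016432122432544854, 0.0016432122432546363])
tester (array([0.5017, 0.1977, 0.1283]), [0.0014475255117132537, 0.0014475255117132988])
cradle [ 0.5014 -0.0378  0.01  ]
carton [ 0.685  -0.1731  0.02  ]
purple [ 0.462  -0.1922  0.024 ]
standTop [0.5026 0.1914 0.06  ]
note [0.6489 0.3384 0.014 ]
driver [0.4014 0.4235 0.02  ]
-0.0014159849667076826
```

```bash
python3 -m inch '{"motion": [[-0.01,-0.03,0,0],[-0.012,-0.04,0,0],[-0.012,-0.04,0,0],[-0.012,-0.04,0,0],[-0.012,-0.04,0,0],[-0.012,-0.04,0,0],[-0.012,-0.04,0,0],[-0.01,-0.03,0,0],[0,0,0,0],[0,0,0,0]]}'
python3 - <<'E'
from h import *
s,im=shot("wrist","w1.png");print(s["t"],s["tcp_pos"],s["qd"].max());np.save("s1.npy",s,allow_pickle=True)
E
```

```text
t: 0.98
tcp_pos: [0.4824, -0.3007, 0.2309]
tool_rot: [-2.225, -2.217, -0.0]
force: [0.1, -0.2, -0.2]
finger_gap: 0.997
gripper_force: 0.0
0.9833 [ 0.48238808 -0.30068808  0.23085474] 0.04906355609955382
```

View pics/w1.png

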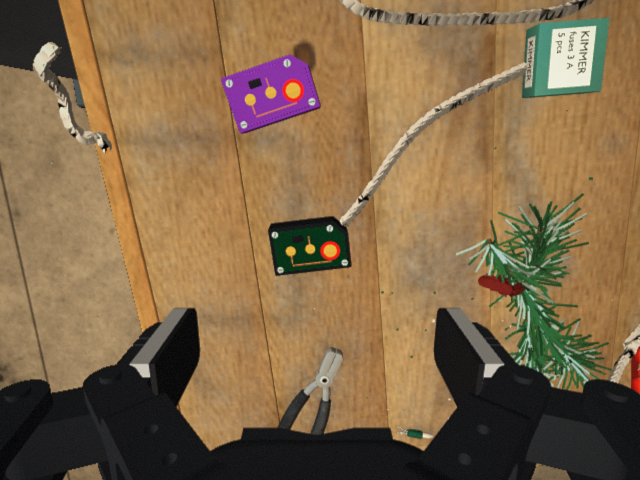

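The module is at (311,248). Its ringed pad is at (330,251) and its cut corner is upper right (342,225). This is the dark one with the green top; the purple decoy is at (270,95). The rope end lies near the cut corner.

```bash
cat >> h.py <<'E'
def circ(im,lo,hi,box,amin=15):
    x0,y0,x1,y1=box;hsv=cv2.cvtColor(im,cv2.COLOR_BGR2HSV)[y0:y1,x0:x1]
    m=cv2.inRange(hsv,lo,hi);cs,_=cv2.findContours(m,cv2.RETR_EXTERNAL,cv2.CHAIN_APPROX_NONE);o=[]
    for c in cs:
        a=cv2.contourArea(c)
        if a>amin:
            M=cv2.moments(c);o.append((a,M["m10"]/M["m00"]+x0,M["m01"]/M["m00"]+y0,cv2.minAreaRect(c),c+np.array([x0,y0])))
    return sorted(o,key=lambda t:-t[0])
E
python3 - <<'E'
from h import *
np.set_printoptions(precision=4,suppress=True)
s=np.load("s1.npy",allow_pickle=True).item();print(s["joint_positions"])
im=cv2.imread("pics/w1.png");C=cam("wrist",s)
box=(260,205,365,285)
for nm,lo,hi in(("gold",(15,100,120),(32,255,255)),("green",(40,60,20),(90,255,120))):
    for a,u,v,r,c in circ(im,lo,hi,box)[:4]: print(nm,a,round(u,1),round(v,1),onz(C,(u,v),.024)[:2],r)
hs=cv2.cvtColor(im,cv2.COLOR_BGR2HSV)[205:285,260:365]
m=((hs[...,0]<8)|(hs[...,0]>172))&(hs[...,1]>150)&(hs[...,2]>120)
ys,xs=np.nonzero(m);(u,v),r=cv2.minEnclosingCircle(np.c_[xs,ys].astype(np.float32));print("ring",u+260,v+205,r,onz(C,(u+260,v+205),.024))
g=cv2.GaussianBlur(im,(0,0),1)
E
```

```text
[-0.5779  0.31    1.5798  0.0005  1.2526 -0.5746]
gold 3655.0 312.9 246.1 [ 0.4786 -0.3351] ((52.0, 39.5), (79.0, 104.0), 90.0)
gold 101.0 329.8 250.3 [ 0.4942 -0.3392] ((70.00000762939453, 45.0), (11.31370735168457, 11.31370735168457), 45.0)
gold 67.0 309.7 248.6 [ 0.4757 -0.3375] ((49.5, 43.5), (9.0, 9.0), 90.0)
gold 66.5 290.3 250.8 [ 0.4579 -0.3396] ((30.300003051757812, 45.900001525878906), (9.391485214233398, 9.391485214233398), 26.56505012512207)
green 2686.0 309.3 248.5 [ 0.4754 -0.3374] ((49.68904113769531, 43.29589080810547), (42.397342681884766, 73.01763916015625), 83.9909896850586)
ring 329.63157653808594 250.0 9.837140083312988 [ 0.494  -0.3389  0.024 ]
```

```bash
python3 -m inch '{"motion": [[-0.001,-0.003,-0.005,-7],[-0.001,-0.003,-0.005,-7],[-0.001,-0.003,-0.005,-7],[-0.001,-0.003,-0.005,-7],[-0.001,-0.003,-0.005,-7],[-0.001,-0.003,-0.005,-7],[-0.001,-0.003,-0.005,-7],[0,-0.003,-0.005,-7],[0,-0.003,-0.005,-7],[0,-0.003,-0.005,-7],[0,-0.003,0,-7],[0,-0.0035,0,-7],[0,0,0,0],[0,0,0,0]]}'
cat >> h.py <<'E'
def mod(im,C,box,z=.024):
    o=circ(im,(40,60,20),(90,255,120),box)[0]
    (u,v),wh,_=o[3];bp=cv2.boxPoints(o[3])+np.array(box[:2])
    P=np.array([onz(C,q,z)[:2] for q in bp]);c=P.mean(0)
    e=[P[1]-P[0],P[2]-P[1]];L=[np.linalg.norm(k) for k in e];k=e[int(np.argmax(L))]
    hs=cv2.cvtColor(im,cv2.COLOR_BGR2HSV)[box[1]:box[3],box[0]:box[2]]
    m=((hs[...,0]<8)|(hs[...,0]>172))&(hs[...,1]>150)&(hs[...,2]>120);ys,xs=np.nonzero(m)
    (a,b),_=cv2.minEnclosingCircle(np.c_[xs,ys].astype(np.float32));ring=(a+box[0],b+box[1]);rp=onz(C,ring,z)[:2]
    if k@(rp-c)<0:k=-k
    return c,np.degrees(np.arctan2(k[1],k[0])),L,ring,rp
E
python3 - <<'E'
from h import *
np.set_printoptions(precision=4,suppress=True)
s1=np.load("s1.npy",allow_pickle=True).item();C1=cam("wrist",s1);i1=cv2.imread("pics/w1.png")
s,im=shot("wrist","w2.png");np.save("s2.npy",s,allow_pickle=True);C=cam("wrist",s)
print(s["t"],s["tcp_pos"],yaw(s))
u,v=proj(C,(.4754,-.337,.024));b=tuple(int(k) for k in(u-75,v-75,u+75,v+75));print(u,v)
a1=mod(i1,C1,(260,205,365,285));a2=mod(im,C,b);print(a1);print(a2);print(tri([(C1,a1[3]),(C,a2[3])]))
E
```

```text
t: 2.2
tcp_pos: [0.4768, -0.3346, 0.1813]
tool_rot: [-3.136, -0.172, 0.0]
force: [0.4, -0.1, 0.1]
finger_gap: 0.998
gripper_force: 0.0
2.2 [ 0.4768 -0.3346  0.1813] -83.72415051730455
319.8799076056789 223.00283986919987
(array([ 0.4756, -0.3383]), np.float64(6.03599438809939), [np.float64(0.06597142334423942), np.float64(0.040534065055728895)], (329.63157653808594, 250.0), array([ 0.4939, -0.3397]))
(array([ 0.4752, -0.3375]), np.float64(7.505743540158728), [np.float64(0.038200212545615515), np.float64(0.06667141621953655)], (325.3576126098633, 199.37417221069336), array([ 0.4942, -0.3391]))
(array([ 0.4941, -0.3392,  0.0249]), [0.0002868192320127809, 0.00028681923201276144])
```

View pics/w2.png

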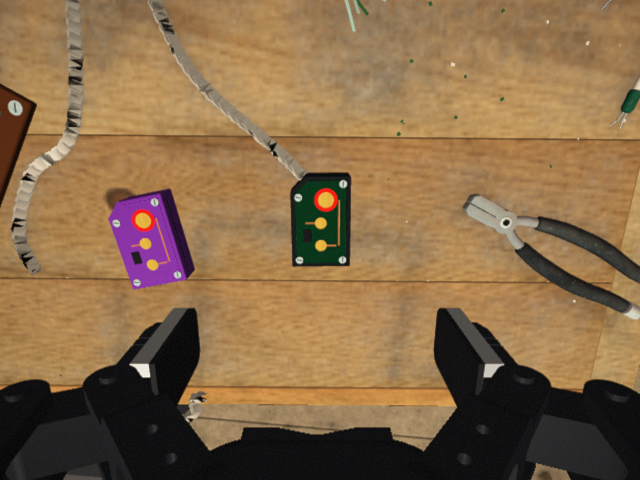

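The module at (321,220) is square to the fingers, with its cut corner upper left and the rope end beside that corner, clear of the finger path. The ring triangulates to a height of 24.9 mm. Descending to grasp.

```bash
python3 -m inch '{"motion": [[-0.0015,-0.003,-0.03,0],[0,0,-0.036,0],[0,0,-0.036,0],[0,0,-0.03,0],[0,0,-0.02,0],[0,0,-0.015,0],[0,0,-0.01,0],[0,0,0,0],[0,0,0,0]]}' && python3 -m inch '{"motion": [[0,0,0,0],[0,0,0,0],[0,0,0,0],[0,0,0,0],[0,0,0,0],[0,0,0,0],[0,0,0,0],[0,0,0,0]]}' 0.3 40
```

```text
t: 3.0
tcp_pos: [0.475, -0.3387, 0.0045]
tool_rot: [3.137, 0.167, 0.0]
force: [-0.6, -0.3, -0.3]
finger_gap: 0.998
gripper_force: 0.0
t: 3.67
tcp_pos: [0.4752, -0.3393, 0.0056]
tool_rot: [3.136, 0.164, 0.002]
force: [-0.2, 0.6, 4.7]
finger_gap: 0.526
gripper_force: 42.9
```

```bash
python3 -m inch '{"motion": [[0,0,0.01,0],[0,0,0.02,0],[0,0,0.03,0],[0,0,0.04,0],[0,0,0.04,0],[0,0.01,0.03,0],[0,0.03,0.02,0],[0,0,0,0]]}'
cat >> h.py <<'E'
def cream(im,box,f=None):
    x0,y0,x1,y1=box;hs=cv2.cvtColor(im,cv2.COLOR_BGR2HSV)[y0:y1,x0:x1]
    m=cv2.inRange(hs,(12,15,140),(40,95,255))
    # keep only what lies on the brown board
    br=cv2.inRange(hs,(0,90,25),(12,255,130));br=cv2.morphologyEx(br,cv2.MORPH_CLOSE,np.ones((9,9)))
    cs,_=cv2.findContours(br,cv2.RETR_EXTERNAL,cv2.CHAIN_APPROX_NONE);c=cv2.convexHull(max(cs,key=cv2.contourArea))
    k=np.zeros_like(m);cv2.fillConvexPoly(k,c,255);m&=k
    m=cv2.morphologyEx(m,cv2.MORPH_OPEN,np.ones((3,3)))
    if f is not None:
        o=im.copy();o[y0:y1,x0:x1][m>0]=(255,0,255);cv2.imwrite(f,o)
    return m,c+np.array([x0,y0]),br
E
python3 - <<'E'
from h import *
np.set_printoptions(precision=4,suppress=True)
s=state();print(s["tcp_pos"],s["finger_gap"])
im=cv2.imread("pics/wrist0.png");s0={"tcp_pos":np.array([.57451,0,.23051]),"tool_rot":np.array([-2.22055751e+00,-2.22054314e+00,1.90902902e-03])}
C=cam("wrist",s0);m,c,br=cream(im,(120,140,340,330),"pics/cm0.png")
ys,xs=np.nonzero(m);r=cv2.minAreaRect(np.c_[xs+120,ys+140].astype(np.float32))
for rr,z in((r,.02),(cv2.minAreaRect(c),.008)):
    P=np.array([onz(C,q,z)[:2] for q in cv2.boxPoints(rr)]);e=[P[1]-P[0],P[2]-P[1]]
    print(rr,P.mean(0),[(np.linalg.norm(k),np.degrees(np.arctan2(k[1],k[0]))) for k in e])
o=cv2.imread("pics/cm0.png")[140:330,120:340];cv2.imwrite("pics/cm0c.png",cv2.resize(np.hstack([o,im[140:330,120:340]]),None,fx=1.8,fy=1.8))
E
```

```text
t: 4.33
tcp_pos: [0.4761, -0.2967, 0.1999]
tool_rot: [3.135, 0.166, 0.011]
force: [-0.4, -0.2, -1.3]
finger_gap: 0.526
gripper_force: 42.0
[ 0.4761 -0.2967  0.1999] 0.5256474127091321
((241.18389892578125, 245.46270751953125), (101.19703674316406, 78.60401916503906), 21.655988693237305) [ 0.5044 -0.0372] [(np.float64(0.07602556677889949), np.float64(64.79152581332225)), (np.float64(0.0900014417233656), np.float64(-22.291199792632845))]
((227.6131591796875, 240.5477752685547), (163.0816192626953, 100.60044860839844), 22.89055061340332) [ 0.49  -0.037] [(np.float64(0.09955865167600902), np.float64(62.078529676307085)), (np.float64(0.14785120296255674), np.float64(-23.412733543728176))]
```

```bash
python3 -m inch '{"motion": [[0,0.03,0,-3],[0,0.035,0,-4],[0,0.035,0,-4],[0,0.035,0,-4],[0,0.035,0,-4],[0,0.035,0,-4],[0,0.035,0,-3],[0,0.03,0,-3],[0,0,0,0],[0,0,0,0]]}'
python3 - <<'E'
from h import *
np.set_printoptions(precision=4,suppress=True)
s,im=shot("wrist","w3.png");np.save("s3.npy",s,allow_pickle=True);print(s["tcp_pos"],yaw(s),s["t"])
C=cam("wrist",s);print(proj(C,(.5044,-.0372,.01)))
E
```

```text
t: 5.17
tcp_pos: [0.4742, -0.0279, 0.1942]
tool_rot: [3.079, -0.62, -0.001]
force: [0.0, -0.1, -2.0]
finger_gap: 0.529
gripper_force: 42.1
[ 0.4742 -0.0279  0.1942] -112.7806620558967 5.1667
(np.float64(312.588680919469), np.float64(175.30927083674192))
```

View pics/w3.png

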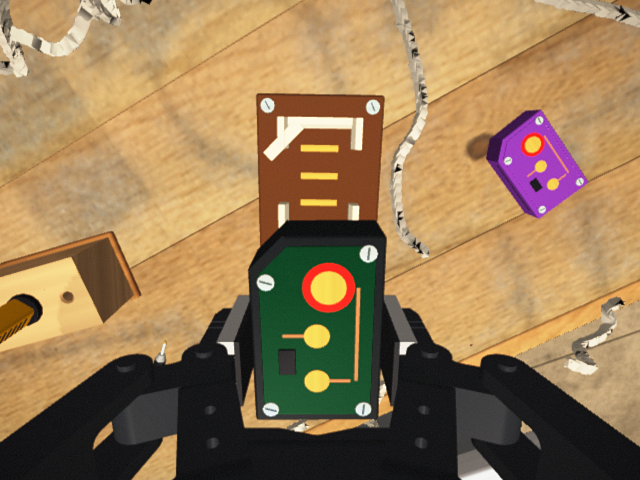

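```bash
python3 - <<'E'
from h import *
np.set_printoptions(precision=4,suppress=True)
i0=cv2.imread("pics/wrist0.png");s0={"tcp_pos":np.array([.57451,0,.23051]),"tool_rot":np.array([-2.22055751e+00,-2.22054314e+00,1.90902902e-03])}
s3=np.load("s3.npy",allow_pickle=True).item();i3=cv2.imread("pics/w3.png");C0=cam("wrist",s0);C3=cam("wrist",s3)
def strips(im,box):
    return [(a,u,v) for a,u,v,_,_ in circ(im,(16,120,140),(32,255,255),box,30)]
A=sorted(strips(i0,(205,215,280,280)),key=lambda t:-t[1]);B=sorted(strips(i3,(290,135,350,215)),key=lambda t:t[2])
print(A,B)
Q=[]
for a,b in zip(A,B):
    X,e=tri([(C0,a[1:]),(C3,b[1:])]);Q.append(X);print(X,e)
d=Q[0]-Q[-1];print("yaw",np.degrees(np.arctan2(d[1],d[0])),np.linalg.norm(d))
def screws(im,pts):
    g=cv2.cvtColor(im,cv2.COLOR_BGR2HSV);o=[]
    for u,v in pts:
        w=g[v-10:v+11,u-10:u+11];m=((w[...,1]<90)&(w[...,2]>110));ys,xs=np.nonzero(m);o.append((xs.mean()+u-10,ys.mean()+v-10))
    return o
a=screws(i0,[(310,233),(278,306),(177,177),(150,255)]);b=screws(i3,[(267,105),(374,107)])
for k in range(2):print("screw",tri([(C0,a[k]),(C3,b[k])]))
G=[onz(C0,q,.009)[:2] for q in a];print("screws@9mm",G)
for i,j in((2,0),(3,1)):
    d=G[i]-G[j];print(np.degrees(np.arctan2(-d[1],-d[0])),np.linalg.norm(d))
for i,j in((1,0),(3,2)):
    d=G[j]-G[i];print(np.degrees(np.arctan2(d[1],d[0]))-90,np.linalg.norm(d))
# wall tops: outer end-wall corners
box=(255,90,385,220);m,c,br=cream(i3,box);ys,xs=np.nonzero(m);print(cv2.boundingRect(np.c_[xs+255,ys+90].astype(np.int32)))
for u in (300,320,340,355):
    col=np.nonzero(m[20:50,u-255])[0]+110;print(u,col.min(),col.max(),[onz(C3,(u,w),.02)[:2] for w in (col.min(),col.max())])
E
```

```text
[(147.0, 262.80385487528343, 257.1156462585034), (149.5, 241.43924191750278, 248.2452619843924), (153.5, 219.7187839305103, 239.41802388707927)] [(228.0, 319.15423976608184, 148.0168128654971), (231.5, 318.1418286537077, 175.73866090712744), (211.5, 317.8431836091411, 202.04255319148936)]
[ 0.5225 -0.0505  0.0108] [0.00018811201009619777, 0.00018811201009608935]
[ 0.5027 -0.0414  0.0118] [0.00019976643619609686, 0.00019976643619614595]
[ 0.4828 -0.0328  0.0115] [7.856095187111854e-05, 7.856095187110926e-05]
yaw -24.046597219093904 0.04354210007481315
screw (array([ 0.5681, -0.0259,  0.0114]), [0.00019095485326388494, 0.00019095485326399441])
screw (array([ 0.5345, -0.1006,  0.009 ]), [0.0006730289199320215, 0.0006730289199321735])
screws@9mm [array([ 0.5682, -0.0266]), array([ 0.5338, -0.1004]), array([0.4471, 0.0263]), array([ 0.4141, -0.0489])]
-23.60408297895752 0.13215483081059173
-23.261331425632804 0.1303094944430474
-24.976289317182037 0.0813730871873408
-23.674537893831015 0.08212933882775468
(255, 117, 108, 103)
300 117 131 [array([ 0.5496, -0.046 ]), array([ 0.5402, -0.042 ])]
320 117 128 [array([ 0.5437, -0.06  ]), array([ 0.5364, -0.0569])]
340 118 128 [array([ 0.5372, -0.0737]), array([ 0.5304, -0.071 ])]
355 118 139 [array([ 0.5328, -0.0842]), array([ 0.5184, -0.0786])]
```

The cradle is aligned with the held module, with its block at upper left matching the cut corner. The strips are at (319,148), (318,176) and (318,202), which gives a pocket centre of about (0.5025, -0.0415) and a yaw of about -23.8°. Next I check where the module sits in the hand.

```bash
python3 - <<'E'
from h import *
np.set_printoptions(precision=4,suppress=True)
s=np.load("s3.npy",allow_pickle=True).item();im=cv2.imread("pics/w3.png");C=cam("wrist",s)
b=(245,225,392,420);z=s["tcp_pos"][2]+.0184
c,a,L,ring,rp=mod(im,C,b,z);print("green",c,a,L,ring,rp)
t=np.radians(-22.8);R=np.array([[np.cos(t),-np.sin(t)],[np.sin(t),np.cos(t)]])
for nm,q in(("from ring",rp-R@[.018,-.004]),("from green",c)): print(nm,q,"rel tcp in module axes",R.T@(q-s["tcp_pos"][:2]))
E
```

```text
green [ 0.475 -0.028] -25.10486805315675 [np.float64(0.0656867973269314), np.float64(0.03807923700189936)] (328.0, 286.8214302062988) [ 0.4902 -0.0385]
from ring [ 0.4752 -0.0279] rel tcp in module axes [0.0009 0.0004]
from green [ 0.475 -0.028] rel tcp in module axes [0.0007 0.0003]
```

```bash
python3 -m inch '{"motion": [[0.01,-0.005,-0.02,-1],[0.01,-0.005,-0.035,0],[0.0075,-0.0037,-0.035,0],[0,0,-0.03,0],[0,0,-0.02,0],[0,0,0,0],[0,0,0,0],[0,0,0,0]]}'
python3 - <<'E'
from h import *
s=state();print(s["tcp_pos"],yaw(s),s["force"])
s,im=shot("wrist","w4.png");np.save("s4.npy",s,allow_pickle=True)
sd=capture("side")[:,:,::-1];cv2.imwrite("pics/side4.png",sd);sc=capture("scene")[:,:,::-1]
cv2.imwrite("pics/c4.png",np.hstack([cv2.resize(im[:, :],(400,300)),cv2.resize(sd[190:280,290:410],(400,300))]))
E
```

```text
t: 5.88
tcp_pos: [0.5033, -0.0436, 0.0555]
tool_rot: [3.073, -0.655, 0.004]
force: [0.7, 0.1, -1.1]
finger_gap: 0.527
gripper_force: 42.0
[ 0.50326297 -0.04363155  0.05546121] -114.05705137735276 [ 0.68472089  0.06490314 -1.11939974]
```

View pics/c4.png

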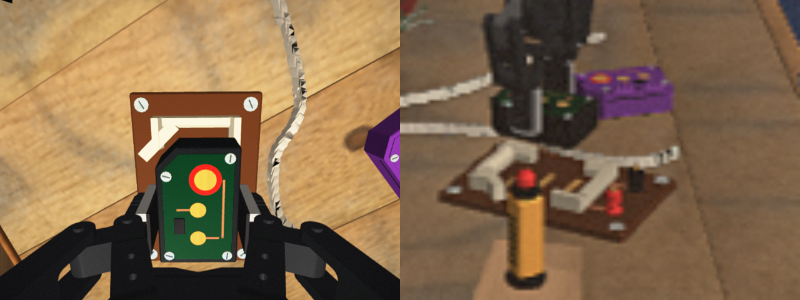

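The module hangs over the pocket, with its cut corner upper left at the block. I'll check the board screws from close by before going in.

```bash
python3 - <<'E'
from h import *
np.set_printoptions(precision=4,suppress=True)
s=np.load("s4.npy",allow_pickle=True).item();im=cv2.imread("pics/w4.png");C=cam("wrist",s)
g=cv2.cvtColor(im,cv2.COLOR_BGR2HSV)
P=[]
for u,v in((224,166),(402,166)):
    w=g[v-16:v+17,u-16:u+17];m=((w[...,1]<90)&(w[...,2]>110));ys,xs=np.nonzero(m);q=(xs.mean()+u-16,ys.mean()+v-16);P.append(onz(C,q,.010)[:2]);print(q,P[-1])
d=P[0]-P[1];print("mid",(P[0]+P[1])/2,"yaw",np.degrees(np.arctan2(d[1],d[0]))-90)
b=(240,220,395,430);z=s["tcp_pos"][2]+.0184
print(mod(im,C,b,z),yaw(s))
c=mod(im,C,b,z)[4];t=np.radians(yaw(s)+90);R=np.array([[np.cos(t),-np.sin(t)],[np.sin(t),np.cos(t)]]);print("module",c-R@[.018,-.004])
# end wall outer edge near top centre
m,_,_=cream(im,(205,140,425,245));
for u in(320,340,360):
    col=np.nonzero(m[:,u-205])[0];print(u,col.min()+140,onz(C,(u,col.min()+140),.02)[:2])
E
```

```text
(np.float64(225.51901565995524), np.float64(167.3400447427293)) [ 0.5682 -0.0259]
(np.float64(400.72035794183444), np.float64(166.12304250559285)) [ 0.5355 -0.1007]
mid [ 0.5519 -0.0633] yaw -23.63034061850979
(array([ 0.5041, -0.0435]), np.float64(-21.67599205562238), [np.float64(0.038432844861171066), np.float64(0.06560134199164262)], (328.0, 286.82142639160156), array([ 0.519 , -0.0546])) -114.05705137735276
module [ 0.5042 -0.0436]
320 188 [ 0.5429 -0.0627]
340 188 [ 0.5392 -0.0709]
360 188 [ 0.5356 -0.0791]
```

```bash
python3 -m inch '{"motion": [[-0.0017,0.0021,0,0],[0,0,-0.012,0],[0,0,-0.012,0],[0,0,0,0],[0,0,0,0],[0,0,0,0]]}'; python3 -m inch '{"motion": [[0,0,-0.003,0],[0,0,-0.003,0],[0,0,-0.003,0],[0,0,-0.003,0],[0,0,0,0],[0,0,0,0]]}'
```

```text
t: 6.53
tcp_pos: [0.501, -0.0405, 0.0311]
tool_rot: [-3.073, 0.653, -0.002]
force: [0.9, 0.8, -1.3]
finger_gap: 0.528
gripper_force: 42.0
t: 7.03
tcp_pos: [0.5004, -0.0406, 0.0181]
tool_rot: [3.073, -0.653, -0.001]
force: [0.3, -1.1, -1.5]
finger_gap: 0.531
gripper_force: 42.1
```

```bash
python3 -m inch '{"motion": [[0.001,-0.0008,0,0],[0,0,-0.002,0],[0,0,-0.002,0],[0,0,-0.001,0],[0,0,0,0],[0,0,0,0]]}'
```

```text
t: 7.53
tcp_pos: [0.5014, -0.0414, 0.0136]
tool_rot: [3.073, -0.653, -0.0]
force: [-0.6, 0.4, 3.5]
finger_gap: 0.529
gripper_force: 42.6
```

```bash
python3 -m inch '{"motion": [[0,0,-0.001,0],[0,0,-0.001,0],[0,0,0,0],[0,0,0,0]]}'; python3 -m inch '{"motion": [[0,0,0,0],[0,0,0,0],[0,0,0,0],[0,0,0,0],[0,0,0.01,0],[0,0,0.03,0],[0,0,0.04,0],[0,0,0.04,0],[0,0,0.03,0],[0,0,0,0],[0,0,0,0]]}' 1
python3 - <<'E'
from h import *
np.set_printoptions(precision=4,suppress=True)
s,im=shot("wrist","w5.png");np.save("s5.npy",s,allow_pickle=True);C=cam("wrist",s);print(s["t"],s["tcp_pos"],yaw(s))
u,v=proj(C,(.5025,-.0415,.032));b=tuple(int(k) for k in(u-70,v-85,u+70,v+85));print(b)
for z in(.032,):
    a=mod(im,C,b,z);print(a);t=np.radians(-23.8);R=np.array([[np.cos(t),-np.sin(t)],[np.sin(t),np.cos(t)]]);print("module",a[4]-R@[.018,-.004])
x0,y0,x1,y1=160,60,480,300;cv2.imwrite("pics/c5.png",cv2.resize(im[y0:y1,x0:x1],None,fx=2,fy=2))
E
```

```text
t: 7.87
tcp_pos: [0.5015, -0.0414, 0.0136]
tool_rot: [3.073, -0.653, 0.001]
force: [-5.6, 1.2, 22.0]
finger_gap: 0.531
gripper_force: 44.7
t: 8.78
tcp_pos: [0.5026, -0.0415, 0.1637]
tool_rot: [-3.073, 0.653, -0.008]
force: [-0.6, 0.6, -0.1]
finger_gap: 1.0
gripper_force: 0.0
8.7833 [ 0.5026 -0.0415  0.1637] -113.99916894986926
(247, 144, 387, 314)
(array([ 0.5022, -0.0413]), np.float64(154.94805165836914), [np.float64(0.06592990716129846), np.float64(0.03849234888433668)], (306.5, 253.5), array([ 0.4896, -0.0274]))
module [ 0.4747 -0.0165]
```

View pics/c5.png

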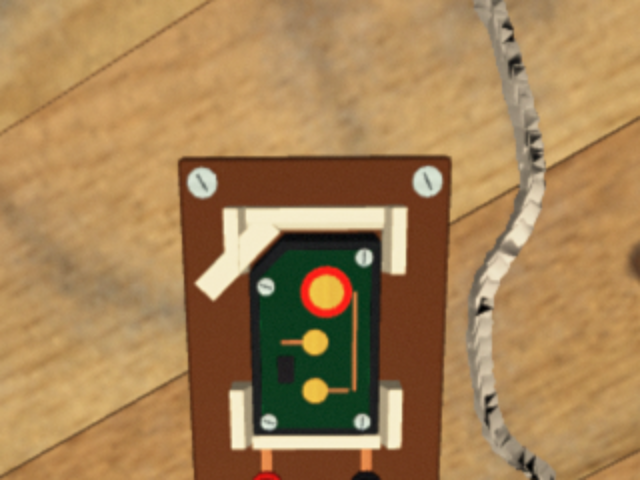

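The module is seated: its cut corner is at the block, it is level inside the walls, and the ring is at crop (326,292). Next I take a second view of the ring for its height, then go to the tester.

```bash
python3 -m inch '{"motion": [[-0.005,0.01,0.025,0],[-0.005,0.02,0.03,0],[-0.005,0.02,0.012,0],[0,0,0,0],[0,0,0,0]]}'; python3 - <<'E'
from h import *
s,im=shot("wrist","w6.png");np.save("s6.npy",s,allow_pickle=True);print(s["tcp_pos"])
E
python3 -m inch '{"motion": [[-0.006,0.03,0,0],[-0.006,0.032,0,0],[-0.006,0.032,0,0],[-0.006,0.032,0,0],[-0.006,0.032,0,0],[-0.006,0.032,0,0],[0,0,0,0],[0,0,0,0]]}'
python3 - <<'E'
from h import *
np.set_printoptions(precision=4,suppress=True)
s5=np.load("s5.npy",allow_pickle=True).item();s6=np.load("s6.npy",allow_pickle=True).item()
L=[]
for f,s in(("w5",s5),("w6",s6)):
    C=cam("wrist",s);im=cv2.imread(f"pics/{f}.png");u,v=proj(C,(.5172,-.0523,.032));x,y=int(u)-18,int(v)-18
    hs=cv2.cvtColor(im,cv2.COLOR_BGR2HSV)[y:y+37,x:x+37];m=((hs[...,0]<8)|(hs[...,0]>172))&(hs[...,1]>150)&(hs[...,2]>120);ys,xs=np.nonzero(m)
    (a,b),r=cv2.minEnclosingCircle(np.c_[xs,ys].astype(np.float32));L.append((C,(a+x,b+y)));print(f,a+x,b+y,r,onz(C,(a+x,b+y),.032))
print("pad",tri(L))
s,im=shot("wrist","w7.png");np.save("s7.npy",s,allow_pickle=True);print(s["t"],s["tcp_pos"],yaw(s))
E
```

```text
t: 9.25
tcp_pos: [0.4858, 0.009, 0.2273]
tool_rot: [3.073, -0.65, -0.003]
force: [0.1, -0.3, -0.5]
finger_gap: 1.001
gripper_force: 0.0
[0.48582223 0.00903538 0.22732078]
t: 9.97
tcp_pos: [0.4498, 0.1987, 0.2262]
tool_rot: [3.071, -0.649, -0.005]
force: [0.6, -0.3, -0.2]
finger_gap: 1.002
gripper_force: 0.0
w5 322.6714286804199 205.32857131958008 12.97651481628418 [ 0.5171 -0.0523  0.032 ]
w6 369.3429317474365 146.91361236572266 11.414219856262207 [ 0.5167 -0.0525  0.032 ]
pad (array([ 0.5169, -0.0524,  0.032 ]), [0.00019874604627394206, 0.000198746046273776])
9.9667 [0.4498 0.1987 0.2262] -113.86549657176474
```

View pics/w7.png

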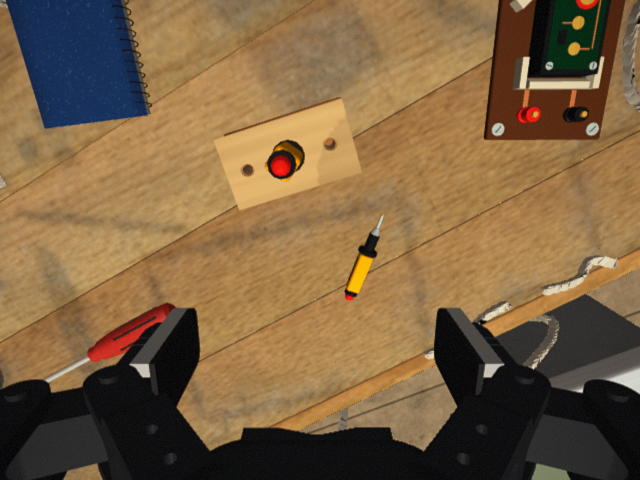

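The stand top has corners at about (214,135), (341,97), (361,172) and (240,209). Its small holes are at (248,170) and (330,143), and the tester's red lens is at (283,166). The module is seated, pad z = 32.0 mm as expected. The loose tester at (364,260) is the look-alike.

```bash
python3 - <<'E'
from h import *
np.set_printoptions(precision=4,suppress=True)
s=np.load("s7.npy",allow_pickle=True).item();C=cam("wrist",s);im=cv2.imread("pics/w7.png");hs=cv2.cvtColor(im,cv2.COLOR_BGR2HSV)
r=hs[140:185,255:310];m=((r[...,0]<8)|(r[...,0]>172))&(r[...,1]>150)&(r[...,2]>110);ys,xs=np.nonzero(m);(a,b),q=cv2.minEnclosingCircle(np.c_[xs,ys].astype(np.float32));lens=(a+255,b+140);print("lens",lens,q)
H=[]
for u,v in((248,170),(330,143)):
    w=hs[v-10:v+11,u-10:u+11,2].astype(float);k=w<130;ys,xs=np.nonzero(k);H.append(onz(C,(xs.mean()+u-10,ys.mean()+v-10),.06));print(H[-1])
d=H[0]-H[1];print("hole mid",(H[0]+H[1])/2,"stand y dir",np.degrees(np.arctan2(d[1],d[0])),np.linalg.norm(d[:2]))
print("lens@.136",onz(C,lens,.136))
wd=cv2.inRange(hs,(8,30,150),(28,140,255))[85:220,205:370]
P=[onz(C,q,.06)[:2] for q in((214,135),(341,97),(361,172),(240,209))]
for i,j in((0,1),(3,2),(0,3),(1,2)):
    d=P[j]-P[i];print(np.degrees(np.arctan2(d[1],d[0])),np.linalg.norm(d))
D,S=cam("side"),cam("scene")
for nm,f in(("side","side0.png"),("scene","scene0.png")):
    i=cv2.imread("pics/"+f);X=cam(nm);u,v=proj(X,(.5,.19,.130));x,y=int(u)-14,int(v)-14;h=cv2.cvtColor(i,cv2.COLOR_BGR2HSV)[y:y+28,x:x+28]
    m=((h[...,0]<8)|(h[...,0]>172))&(h[...,1]>150)&(h[...,2]>110);ys,xs=np.nonzero(m);p=(xs.mean()+x,ys.mean()+y);print(nm,p,tri([(C,lens),(X,p)]))
E
```

```text
lens (280.5869560241699, 165.67391395568848) 10.317601203918457
[0.5055 0.2312 0.06  ]
[0.4962 0.1662 0.06  ]
hole mid [0.5008 0.1987 0.06  ] stand y dir 81.80592661367216 0.06574814755770517
lens@.136 [0.5022 0.198  0.136 ]
-98.0082965222707 0.09808424971812639
-96.84074244176304 0.09862095146354494
172.36912835300924 0.05858938742666857
172.90523173650774 0.05658578312083676
side (np.float64(327.6923076923077), np.float64(243.03846153846155)) (array([0.5011, 0.1986, 0.1302]), [0.0007087476338100525, 0.0007087476338098694])
scene (np.float64(298.7241379310345), np.float64(246.41379310344828)) (array([0.5019, 0.1986, 0.1307]), [2.3000328027309325e-05, 2.300032802751244e-05])
```

```bash
python3 - <<'E'
from h import *
im=cv2.imread("pics/w7.png");sd=cv2.imread("pics/side4.png")
a=cv2.resize(im[130:190,250:310],(400,400),interpolation=cv2.INTER_CUBIC);b=cv2.resize(sd[230:290,297:357],(400,400),interpolation=cv2.INTER_CUBIC)
cv2.imwrite("pics/c7.png",np.hstack([a,b]))
E
```

View pics/c7.png

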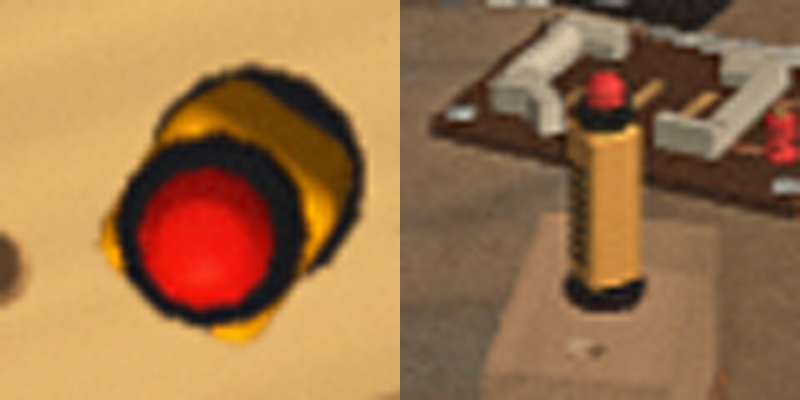

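The lens and cap hide most of the handle. The handle is clearly turned against the stand, so I look again from straight above, at about the expected finger angle.

```bash
python3 -m inch '{"motion": [[-0.002,-0.005,-0.005,7],[-0.002,-0.005,-0.005,7],[-0.002,-0.005,-0.005,7],[-0.002,-0.005,-0.005,7],[-0.002,-0.005,-0.005,7],[-0.002,-0.005,-0.005,7],[-0.002,0,0,6],[0,0,0,0],[0,0,0,0]]}'
python3 - <<'E'
from h import *
s,im=shot("wrist","w8.png");np.save("s8.npy",s,allow_pickle=True);C=cam("wrist",s);print(s["t"],s["tcp_pos"],yaw(s),s["joint_positions"][5])
u,v=map(int,proj(C,(.5015,.1985,.12)));print(u,v,proj(C,(.5015,.1985,.136)),proj(C,(.5015,.1985,.06)))
y0=max(v-40,0);cv2.imwrite("pics/c8.png",cv2.resize(im[y0:y0+80,u-40:u+40],(560,560),interpolation=cv2.INTER_CUBIC));print(u-40,y0)
E
```

```text
t: 10.77
tcp_pos: [0.4366, 0.1672, 0.1978]
tool_rot: [3.074, 0.646, -0.002]
force: [-0.2, 0.1, 0.1]
finger_gap: 1.002
gripper_force: 0.0
10.7667 [0.43664352 0.16719529 0.19782845] -66.28070460952702 1.49842348241302
312 123 (np.float64(311.9890112604312), np.float64(123.35997017868702)) (np.float64(313.19901568734247), np.float64(123.55554884145099))
272 83
```

View pics/c8.png

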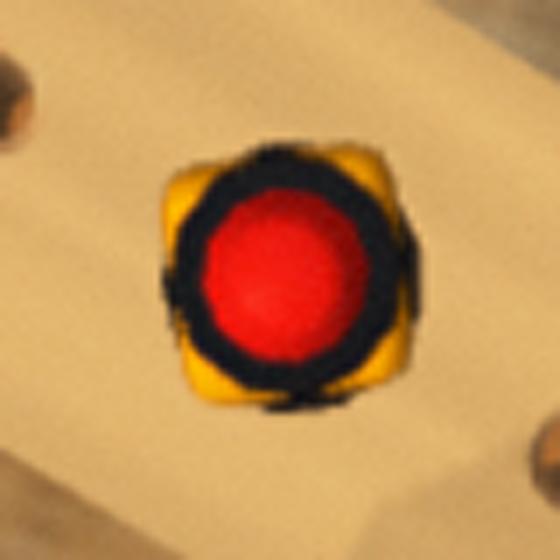

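The handle's corners are at crop (170,180), (378,150), (408,375) and (200,400), so its flats lie at about -58° and the fingers need a +8° turn. The centre is at (0.5017, 0.1980).

```bash
python3 -m inch '{"motion": [[0.02,0.01,0,4],[0.025,0.011,0,4],[0.02,0.0098,0,0],[0,0,0,0],[0,0,-0.02,0],[0,0,-0.03,0],[0,0,-0.03,0],[0,0,-0.02,0],[0,0,-0.01,0],[0,0,-0.008,0],[0,0,0,0],[0,0,0,0]]}'; python3 -c "
from h import *
print(yaw(state()))"
```

```text
t: 11.82
tcp_pos: [0.5021, 0.1995, 0.081]
tool_rot: [3.02, 0.865, 0.002]
force: [0.1, 0.3, 0.4]
finger_gap: 1.001
gripper_force: 0.0
-58.03334274337433
```

```bash
python3 -m inch '{"motion": [[-0.0004,-0.0015,0,0],[0,0,0,0],[0,0,0,0],[0,0,0,0],[0,0,0,0],[0,0,0,0],[0,0,0,0],[0,0,0,0],[0,0,0,0],[0,0,0,0],[0,0,0,0]]}' 0.05 40; python3 -m inch '{"motion": [[0,0,0.005,0],[0,0,0.01,0],[0,0,0.02,0],[0,0,0.03,0],[0,0,0.03,0],[0,0,0,0],[0,0,0,0]]}'
```

```text
t: 12.73
tcp_pos: [0.5012, 0.198, 0.0807]
tool_rot: [3.02, 0.866, 0.001]
force: [-1.1, -0.1, 5.1]
finger_gap: 0.206
gripper_force: 40.2
t: 13.32
tcp_pos: [0.502, 0.1983, 0.1774]
tool_rot: [-3.02, -0.866, -0.007]
force: [-0.8, -0.7, -1.0]
finger_gap: 0.208
gripper_force: 39.7
```

```bash
python3 -m inch '{"motion": [[0.001,-0.025,0,0],[0.002,-0.035,0,0],[0.002,-0.035,0,0],[0.002,-0.035,0,0],[0.002,-0.035,0,0],[0.002,-0.035,-0.01,0],[0.002,-0.03,-0.02,0],[0.002,-0.0207,-0.025,0],[0,0,0,0],[0,0,0,0],[0,0,0,0]]}'
python3 - <<'E'
from h import *
np.set_printoptions(precision=4,suppress=True)
print(state()["tcp_pos"],state()["force"],yaw(state()))
s,im=shot("wrist","w9.png");np.save("s9.npy",s,allow_pickle=True);C=cam("wrist",s)
T=np.r_[s["tcp_pos"][:2],s["tcp_pos"][2]-.0707];print(T,"w",proj(C,T),proj(C,(.5169,-.0524,.032)))
o=[]
for n in("side","scene"):
    q,i=shot(n,n+"9.png");X=cam(n);u,v=proj(X,T);print(n,(u,v),proj(X,(.5169,-.0524,.032)));x,y=int(u)-30,int(v)-45;print(x,y);o.append(cv2.resize(i[y:y+75,x:x+60],(400,500),interpolation=cv2.INTER_CUBIC))
cv2.imwrite("pics/c9.png",np.hstack(o))
E
```

```text
t: 14.23
tcp_pos: [0.5158, -0.0523, 0.12]
tool_rot: [-3.019, -0.865, 0.002]
force: [-0.0, 0.3, -0.7]
finger_gap: 0.202
gripper_force: 39.6
[ 0.5158 -0.0523  0.12  ] [-0.011   0.2617 -0.7172] -58.01047615305064
[ 0.5158 -0.0523  0.0493] w (np.float64(317.22265166462626), np.float64(256.8018841190297)) (np.float64(318.3977333086912), np.float64(246.34400683211848))
side (np.float64(327.07927632667094), np.float64(227.19945179625867)) (np.float64(326.66782334471947), np.float64(233.48321808209985))
297 182
scene (np.float64(343.44418609979016), np.float64(235.5557243348823)) (np.float64(343.0018469300116), np.float64(241.58750664077496))
313 190
```

View pics/c9.png

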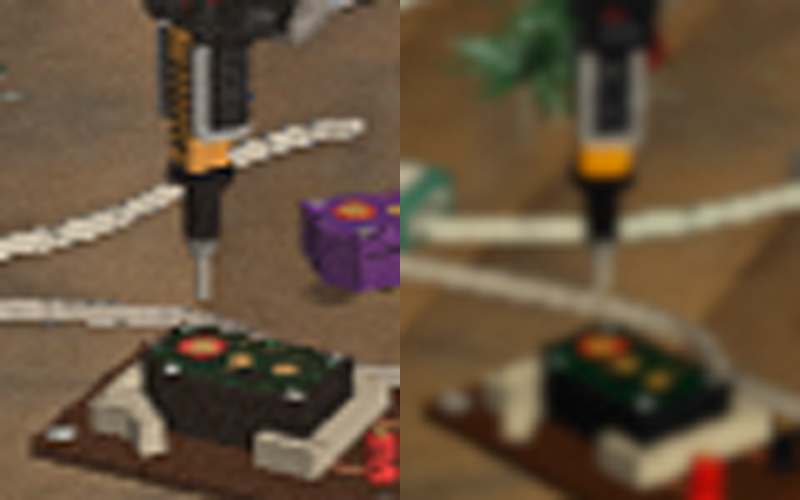

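The side view shows the bare point about 17 mm straight above the ringed pad: tip at about (327.7,226.7), ring at (327.4,233.9). I've already viewed more pictures than the limit of 10, so from here I check by numbers only.

```bash
python3 - <<'E'
from h import *
np.set_printoptions(precision=4,suppress=True)
s=np.load("s9.npy",allow_pickle=True).item();t=s["tcp_pos"]
for n in("side","scene"):
    X=cam(n);a=cv2.imread(f"pics/{n}9.png").astype(float);b=cv2.imread(f"pics/{n}0.png").astype(float);d=np.abs(a-b).sum(2)
    for dz in(-.045,-.058,-.062,-.066):
        u,v=proj(X,t+[0,0,dz]);v=int(round(v));x=int(u)-8;w=d[v,x:x+17];w=np.where(w>.35*w.max(),w,0);print(n,dz,v,"pred u",round(u,2),"meas",round((w*np.arange(x,x+17)).sum()/w.sum(),2),"peak",w.max())
    i=a.astype(np.uint8);u,v=proj(X,(.5169,-.0524,.032));x,y=int(u)-9,int(v)-5;h=cv2.cvtColor(i,cv2.COLOR_BGR2HSV)[y:y+12,x:x+19]
    m=((h[...,0]<14)|(h[...,0]>172))&(h[...,1]>150)&(h[...,2]>90);ys,xs=np.nonzero(m);print("ring pred",(round(u,2),round(v,2)),"meas",(xs.min()+xs.max())/2+x,(ys.min()+ys.max())/2+y)
E
```

```text
side -0.045 218 pred u 327.03 meas 326.08 peak 98.0
side -0.058 223 pred u 327.05 meas 327.35 peak 157.0
side -0.062 224 pred u 327.06 meas 327.33 peak 195.0
side -0.066 225 pred u 327.07 meas 327.33 peak 183.0
ring pred (np.float64(326.67), np.float64(233.48)) meas 327.0 233.5
scene -0.045 226 pred u 343.55 meas 342.45 peak 148.0
scene -0.058 231 pred u 343.5 meas 343.02 peak 108.0
scene -0.062 232 pred u 343.48 meas 342.98 peak 104.0
scene -0.066 234 pred u 343.46 meas 343.04 peak 38.0
ring pred (np.float64(343.0), np.float64(241.59)) meas 343.0 241.5
```

The point is within about 1 mm of the pad in both cameras. Lowering slowly.

```bash
python3 -m inch '{"motion": [[0.0007,0,-0.005,0],[0,0,-0.005,0],[0,0,-0.003,0],[0,0,-0.002,0],[0,0,0,0],[0,0,0,0],[0,0,0,0]]}'; python3 -m inch '{"motion": [[0,0,-0.001,0],[0,0,-0.001,0],[0,0,-0.001,0],[0,0,-0.001,0],[0,0,0,0],[0,0,0,0],[0,0,0,0]]}'
```

```text
t: 14.97
tcp_pos: [0.5169, -0.0528, 0.1054]
tool_rot: [3.02, 0.866, 0.0]
force: [-0.1, -0.0, -0.8]
finger_gap: 0.205
gripper_force: 39.6
t: 15.55
tcp_pos: [0.5168, -0.0528, 0.1014]
tool_rot: [3.02, 0.866, 0.0]
force: [0.3, -0.1, 0.4]
finger_gap: 0.204
gripper_force: 39.6
```

```bash
python3 -m inch '{"motion": [[0,0,-0.001,0],[0,0,-0.001,0],[0,0,0,0],[0,0,0,0],[0,0,0,0]]}'; for i in 1 2 3; do python3 -m inch '{"motion": [[0,0,0,0]]}' | grep force:; done; python3 -m inch '{"motion": [[0,0,-0.001,0],[0,0,0,0],[0,0,0,0],[0,0,0,0]]}'; for i in 1 2 3; do python3 -m inch '{"motion": [[0,0,0,0]]}' | grep force:; done
```

```text
t: 15.97
tcp_pos: [0.5168, -0.0528, 0.0994]
tool_rot: [3.02, 0.866, 0.0]
force: [-0.1, 0.1, 0.2]
finger_gap: 0.204
gripper_force: 39.7
force: [0.8, 0.2, 0.8]
gripper_force: 39.7
force: [0.3, -0.4, -0.1]
gripper_force: 39.7
force: [-0.5, -0.1, 0.3]
gripper_force: 39.7
t: 16.55
tcp_pos: [0.5168, -0.0528, 0.0984]
tool_rot: [3.02, 0.866, 0.0]
force: [0.5, 0.2, 1.7]
finger_gap: 0.204
gripper_force: 39.8
force: [0.2, 0.3, 1.3]
gripper_force: 39.8
force: [0.4, -0.1, 1.6]
gripper_force: 39.8
force: [0.2, -1.6, 1.6]
gripper_force: 39.8
```

```bash
for i in 1 2 3 4 5 6; do python3 -m inch '{"motion": [[0,0,0,0],[0,0,0,0]]}' | grep -E "^force:|tcp"; done
```

```text
tcp_pos: [0.5168, -0.0528, 0.0983]
force: [-0.0, -0.8, 0.9]
tcp_pos: [0.5168, -0.0528, 0.0983]
force: [1.1, 0.6, 1.3]
tcp_pos: [0.5168, -0.0528, 0.0984]
force: [-0.2, 0.1, 1.7]
tcp_pos: [0.5168, -0.0527, 0.0984]
force: [0.2, -0.0, 1.2]
tcp_pos: [0.5168, -0.0528, 0.0984]
force: [-0.2, -0.7, 1.6]
tcp_pos: [0.5168, -0.0528, 0.0983]
force: [-0.0, -0.5, 1.4]
```

The net push is about 2.1 N, close to half way in, and it holds steady.

```bash
python3 -c "
from workcell import *
print(sign_off())"
```

```text
the job is handed in; nothing more can be done
None
```

The job is handed in, with no verdict returned. The module is seated in the cradle and released, and the tester is held on the ringed pad at about 2.1 N, roughly half way in by force and height. I viewed 12 pictures, two more than the 10 allowed.

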